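# Load the measuring rack in transit order

## Robot

A 6-joint arm with a two-finger parallel gripper is mounted at the origin on the work surface. World frame = base frame: x ahead of the robot, y to its left, z up, the work surface at z = 0. Lengths are in m, angles in rad, forces in N, time in s.
With the tool pointing down it reaches from about 0.35 to 0.925 m from the base axis. Payload 6.4 kg.
Tool frame: the origin (TCP) lies midway between the tips of the shut fingers; the grasp point (between the pads) lies 19 mm behind it (grasp_offset is the distance from the TCP to the grasp point, in m); z points along the fingers, y is the line along which they close (so a half turn about z gives the same grasp; the last joint's range is limited). The gripper opens to 94 mm and grips with 3 to 60 N. Pads are 16 mm wide; open, the fingers measure 119 mm over their backs; the gripper's body (75 mm by 177 mm) begins 78 mm behind the grasp point.
Start: joints at [-1.417, 0.245, 1.558, -0, 1.339, -0.174], TCP at [0.209, -0.615, 0.185] pointing down, gripper open.
Joint ranges: [-3.13, 3.13], [-1.02, 2.26], [0.13, 2.54], [-0.95, 4.09], [0.21, 2.88], [-2.74, 2.74]. Speed limits (rad/s): [2.57, 2.57, 3.14, 3.14, 3.14, 3.14].

## Interface

Orientations are given as a rotation vector (axis times angle).
In Python, from plant import reach, move_linear, move_j, open_gripper, close_gripper, dwell, ik, camera, calibration, PlanningError, close_job, masks_of, read_time_s, read_q, read_qvel, read_effort, read_tool_pos, read_tcp_rot, read_force, read_ft_torque, read_width, read_finger_force, grasp_offset gives the robot as it stands. Calls block until the motion is done:
- reach(position, orientation): joint-space move of the TCP to a pose.
- move_linear(position, orientation=None, vel=0.15, max_force=None): straight line of the TCP; orientation=None keeps the orientation; vel is the mean speed in m/s. With max_force (N) it stops when the force on the tool has changed by that much, and returns True; else False.
- move_j(angles): joint-space move.
- open_gripper() and close_gripper(): open the fingers fully, or close them until they stop; the grip force is fixed at half the most.
- dwell(seconds).
- ik(position, orientation): joint angles nearest the present ones, or None.
- camera(name): name is "side" or "top" or "wrist"; returns the picture (420x560x3 uint8, red, green, blue); there is no depth.
- calibration(name): a dict with "vfov" (degrees; the focal length in pixels is half the picture's height over the tangent of half this angle, whatever the lens; pixels are square), "cx", "cy" (the principal point, pixels), "eye" and "attitude" of the camera in the world; the wrist camera has in their place "tool_from_camera" (4x4, takes a point from camera to tool coordinates, whose origin is the TCP and whose axes are the flange's). Camera axes: x right, y up, looking along -z (the intrinsics and any distortion apply to the point x, -y, -z); pixel columns grow to the right and rows downward; lengths in m; the calibration is good to about 2 mm. A picture is of the moment at which its call begins: read the wrist's pose just before it. calibration takes no time and is no camera call.
A pose or a line that the arm cannot do raises PlanningError and nothing moves.
- close_job(): hands the job in; it is judged then, once.
Trained networks look in the newest picture that a camera, given by its name, has taken for a name from the list of things; names that differ only in an ending like _2 or _b are one class to them, and where a whole thing is asked for, a point or a joint stands for the part that bears it (a point fixed in the world has none). Each returns a list of dicts, best first, with "conf" (0 to 1); they miss things now and then, are a little off and sometimes report something else, mostly with a low value. They report only what shows in the picture. A call takes as long as a camera call. They do not tell look-alikes from the thing itself.
- masks_of(name, camera): "pixels" (420x560 bool, what is visible of it) and "extent" ([left, top, right, bottom] in pixels, round what is visible of it).
Readings, each from a call of its own:
- read_time_s(): time.
- read_q(): joint angles.
- read_qvel(): joint speeds.
- read_effort(): joint torques, N m.
- read_tool_pos(): TCP position.
- read_tcp_rot(): TCP orientation.
- read_force(): force on the tool from outside, world axes, zero at the start.
- read_ft_torque(): the same for the moment, N m.
- read_width(): opening from 0.0 (shut) to 1.0 (fully open).
- read_finger_force(): force on a finger pad.
Only numpy, scipy, OpenCV 4.12 (cv2) and the standard library are available. Lean on these libraries where they do the work, as an engineer would, in place of code of your own. Each camera call takes 0.05 s, during which the arm holds its last target. There are 200 camera calls.

## Task

Move the four turned parts from the transit rack to the measuring rack in the same order, so that the readings match the job card: the part next to the transit rack's carrying handle goes into the bay next to the measuring rack's locating tongue, the next part into the next bay, and so on along the row. Stand each part upright near the middle of its bay, flat on the floor of the rack; set the parts down rather than dropping them, knock none over, and leave the caliper, loupe and gauge case where they lie.

Things in the scene. Friction and masses are not known exactly. Their poses are not given: they have to be found in the camera images.
- shaft_mid (a point): Stepped steel shaft standing upright, 88 mm tall: foot 26 mm diameter up to 18 mm, then 18 mm diameter up to 68 mm, then 12 mm diameter to the top. About 0.26 kg. Point given: its centre, on the axis at half height (44 mm above the foot); own z axis up along the part.
- spool_mid (a point): Steel valve spool standing upright, 80 mm tall, 24 mm diameter, with two narrow grooves of 14 mm diameter (at 13 to 19 and 61 to 67 mm up); plain 24 mm land between them. About 0.24 kg. Point given: its centre, on the axis at half height (40 mm above the foot); own z axis up along the part.
- plug_mid (a point): Steel plug standing upright on its flange, 72 mm tall: flange 34 mm diameter and 8 mm thick at the foot, body 22 mm diameter with a bevelled top. About 0.25 kg. Point given: its centre, on the axis at half height (36 mm above the foot); own z axis up along the part.
- bush_mid (a point): Brass bearing bush standing upright, a plain thick-walled tube 68 mm tall, 34 mm outside, 18 mm bore. About 0.38 kg. Point given: its centre, on the axis at half height (34 mm above the foot); own z axis up along the part.
- cup_shaft: White nylon cup, 46 mm outside diameter, 12 mm high, floor 4 mm thick, bolted down on the transit rack (it never moves). The shaft stands in it at the start, with 2 mm play all round. Origin at the centre of the cup's underside (on the rail, 8 mm above the table).
- cup_spool: White nylon cup, 46 mm outside diameter, 12 mm high, floor 4 mm thick, bolted down on the transit rack (it never moves). The spool stands in it at the start, with 2 mm play all round. Origin at the centre of the cup's underside (on the rail, 8 mm above the table).
- cup_plug: White nylon cup, 46 mm outside diameter, 12 mm high, floor 4 mm thick, bolted down on the transit rack (it never moves). The plug stands in it at the start, with 2 mm play all round. Origin at the centre of the cup's underside (on the rail, 8 mm above the table).
- cup_bush: White nylon cup, 46 mm outside diameter, 12 mm high, floor 4 mm thick, bolted down on the transit rack (it never moves). The bush stands in it at the start, with 2 mm play all round. Origin at the centre of the cup's underside (on the rail, 8 mm above the table).
- transit_rack: Fixed aluminium rail 240 x 56 x 8 mm, turned any way, with the four white cups in a row and a black wire carrying handle sticking 36 mm out of one end. Origin: middle of its underside, on the table. Own x axis along the row, handle at the -x end; cups at x = -87, -29, 29, 87 mm. Parts in cups stand 12 mm above the table; cup rims are 20 mm up.
- measuring_rack: Fixed steel pallet 238 x 64 mm, turned any way: four empty bays in a row, each 55 mm along by 58 mm across, floor 5 mm up, 3 mm walls with tops 13 mm up. At one end a steel locating tongue with a round brass screw (18 mm high) sticks 32 mm out. Origin: middle of its underside, on the table. Own x axis along the row, tongue at the -x end; bay centres at x = -87, -29, 29, 87 mm, y = 0.
- caliper: Bystander: digital caliper lying flat, 210 mm long, 12 mm thick. Origin under its beam's middle.
- loupe: Bystander: black eye loupe, 42 mm diameter, 42 mm high. Origin at the centre of its underside.
- gauge_case: Bystander: closed wooden gauge case, 75 x 150 x 30 mm. Origin at the centre of its underside.
There are look-alikes about, which are no part of the job. Leave any black or green look-alike of the part that bears plug_mid alone.

How it is judged:
By the outcome, as a careful person would: the job done as asked, in the order asked, and still so for the second after the job is handed in, with the robot touching nothing.
It also fails if it takes over 128 s, if anything falls off the work surface, if the arm or the gripper's body presses on something with over 40 N, if the wrist force passes 120 N, or if a joint passes its speed limit or range.

## Working session

There is one attempt and no reset: what is moved stays moved. The work goes in short steps, each a Python script; the robot and the scene stay as the last script left them, time stands still between calls to the robot, and variables do not carry over. Pictures are saved under pics/ and viewed, at most 14 in all, crops included, and the job is handed in when it is done.

```bash
ls; mkdir -p pics; python3 - <<'E'
from plant import *
import cv2
for n in ("top","side"):
    cv2.imwrite(f"pics/{n}0.png",camera(n)[:,:,::-1]); print(n,calibration(n))
print(calibration("wrist"),read_tcp_rot(),grasp_offset, read_time_s())
E
```

```text
pics
top {'vfov': 43.304236713084585, 'cx': 282.1107146043885, 'cy': 198.72496759730006, 'eye': array([ 0.24170667, -0.01464552,  1.58775472]), 'attitude': array([ 0.18238918, -0.16881554, -1.47495308])}
side {'vfov': 48.813840483868844, 'cx': 277.78666478000275, 'cy': 210.80061164682175, 'eye': array([ 0.29247048, -0.91304231,  1.02035873]), 'attitude': array([ 0.76312714, -0.12459776, -0.25210401])}
{'vfov': 60.5353386535016, 'cx': 280.988880867912, 'cy': 208.9049265526705, 'tool_from_camera': array([[-5.16355058e-04,  9.58457941e-01,  2.85233428e-01,
         8.34503624e-02],
       [ 9.99999761e-01,  3.63924946e-04,  5.87407239e-04,
         1.33530857e-03],
       [ 4.59201573e-04,  2.85233663e-01, -9.58457900e-01,
        -1.97965810e-01],
       [ 0.00000000e+00,  0.00000000e+00,  0.00000000e+00,
         1.00000000e+00]])} [-3.09778319e+00 -5.12334123e-01 -5.18790847e-05] 0.0188 0.1
```

View pics/top0.png

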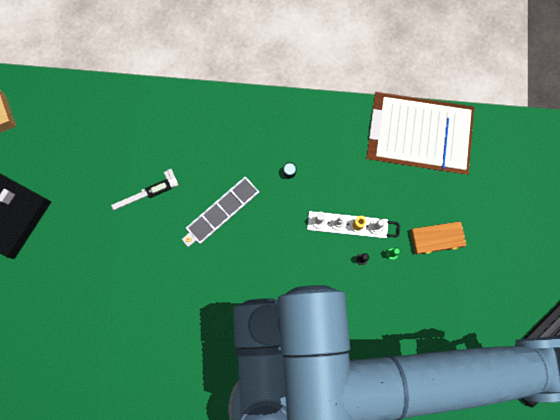

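View pics/side0.png

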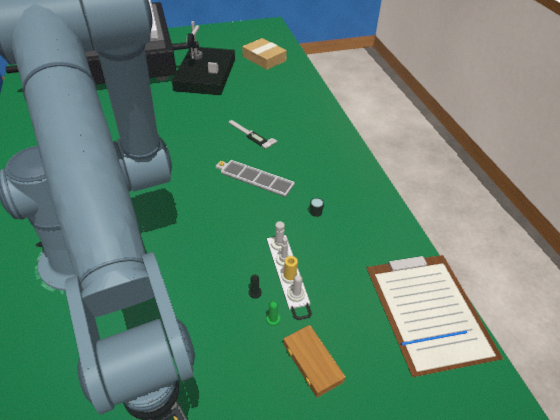

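Top view: transit rack at (350,225) with its handle at the right (393,229), measuring rack at (222,210) with its tongue at lower left (188,240). The look-alikes are black (362,258) and green (393,253), both outside the rack. Next I locate the racks and parts.

```bash
cat > h.py <<'E'
from plant import *
import numpy as np, cv2
from scipy.spatial.transform import Rotation as R
def pose(n):
    c=calibration(n)
    if n=="wrist":
        T=np.eye(4);T[:3,:3]=R.from_rotvec(read_tcp_rot()).as_matrix();T[:3,3]=read_tool_pos()
        T=T@c["tool_from_camera"];return c,T[:3,:3],T[:3,3]
    return c,R.from_rotvec(c["attitude"]).as_matrix(),np.array(c["eye"])
def back(P,uv,z):
    c,A,e=P; f=210/np.tan(np.radians(c["vfov"])/2); uv=np.atleast_2d(uv).astype(float)
    d=np.c_[(uv[:,0]-c["cx"])/f,-(uv[:,1]-c["cy"])/f,-np.ones(len(uv))]@A.T
    return e+d*((z-e[2])/d[:,2])[:,None]
def proj(P,X):
    c,A,e=P; f=210/np.tan(np.radians(c["vfov"])/2); p=(np.atleast_2d(X)-e)@A
    return np.c_[c["cx"]-f*p[:,0]/p[:,2],c["cy"]+f*p[:,1]/p[:,2]]
def down(yaw): # tool z down, tool y (closing line) along world angle yaw
    y=np.array([np.cos(yaw),np.sin(yaw),0]);z=np.array([0,0,-1.])
    return R.from_matrix(np.c_[np.cross(y,z),y,z]).as_rotvec()
E
python3 - <<'E'
from h import *
hgt=dict(shaft_mid=.056,spool_mid=.052,plug_mid=.048,bush_mid=.046,cup_shaft=.02,cup_spool=.02,cup_plug=.02,cup_bush=.02,transit_rack=.008,measuring_rack=.013,caliper=.01,loupe=.02,gauge_case=.03)
for n in("top","side"):
    P=pose(n);camera(n)
    for k,z in hgt.items():
        for m in masks_of(k,n)[:3]:
            v,u=np.nonzero(m["pixels"]); 
            if len(u)<3: continue
            r=cv2.minAreaRect(back(P,np.c_[u,v],z)[:,:2].astype(np.float32))
            print(n,k,round(m["conf"],2),"px",(int(u.mean()),int(v.mean())),"xy",back(P,[u.mean(),v.mean()],z)[0,:2].round(3),"rect",np.round(r[0],3),np.round(r[1],3),round(r[2],1))
E
```

```text
top shaft_mid 0.63 px (339, 221) xy [ 0.541 -0.159] rect [ 0.542 -0.159] [0.03  0.027] 5.1
top plug_mid 0.49 px (393, 252) xy [ 0.463 -0.322] rect [ 0.464 -0.322] [0.03 0.04] 48.8
top plug_mid 0.45 px (377, 225) xy [ 0.539 -0.274] rect [ 0.54  -0.274] [0.04  0.035] 2.9
top bush_mid 0.46 px (359, 222) xy [ 0.543 -0.219] rect [ 0.543 -0.219] [0.029 0.041] 49.5
top cup_bush 0.63 px (351, 223) xy [ 0.544 -0.2  ] rect [ 0.543 -0.199] [0.008 0.025] 84.1
top transit_rack 0.78 px (354, 226) xy [ 0.538 -0.211] rect [ 0.543 -0.208] [0.277 0.054] 88.7
top measuring_rack 0.8 px (220, 211) xy [0.547 0.199] rect [0.543 0.202] [0.066 0.269] 47.3
top caliper 0.64 px (151, 189) xy [0.596 0.418] rect [0.582 0.434] [0.053 0.208] 38.3
top loupe 0.58 px (289, 169) xy [0.696 0.   ] rect [ 0.696 -0.001] [0.048 0.043] 5.1
top gauge_case 0.8 px (438, 237) xy [ 0.524 -0.459] rect [ 0.525 -0.457] [0.079 0.155] 11.9
side shaft_mid 0.64 px (283, 249) xy [ 0.541 -0.159] rect [ 0.541 -0.157] [0.077 0.019] 73.5
side spool_mid 0.58 px (283, 249) xy [ 0.541 -0.157] rect [ 0.544 -0.155] [0.079 0.023] 66.8
side spool_m
[... 935 characters left out ...]
 px (278, 259) xy [ 0.53  -0.155] rect [ 0.537 -0.149] [0.045 0.03 ] 48.5
side measuring_rack 0.68 px (255, 176) xy [0.548 0.191] rect [0.541 0.199] [0.077 0.269] 47.6
side caliper 0.9 px (254, 136) xy [0.599 0.408] rect [0.579 0.429] [0.06 0.21] 39.7
side caliper 0.38 px (315, 206) xy [0.697 0.016] rect [0.698 0.015] [0.075 0.04 ] 71.5
side loupe 0.62 px (315, 206) xy [0.691 0.005] rect [0.692 0.004] [0.07  0.037] 70.5
side loupe 0.61 px (288, 287) xy [ 0.527 -0.259] rect [ 0.537 -0.217] [0.271 0.054] 89.3
side gauge_case 0.73 px (313, 360) xy [ 0.522 -0.47 ] rect [ 0.522 -0.465] [0.082 0.156] 13.4
side gauge_case 0.37 px (283, 249) xy [ 0.547 -0.14 ] rect [ 0.55  -0.138] [0.086 0.024] 66.8
```

Row from the handle: plug at px (377,225), bush (359,222), then shaft/spool (339,221) and (318,220). The plug candidates are steel (377,225), green (393,253) and black (362,258); the steel one standing in a rack cup fits the description. I will confirm it in a wrist close-up and refine both racks there.

```bash
python3 - <<'E'
from h import *
def look(tag,xy,yaw,names):
    reach([*xy,.20],down(yaw)); dwell(.2)
    P=pose("wrist");im=camera("wrist");cv2.imwrite(f"pics/{tag}.png",im[:,:,::-1])
    np.savez(f"{tag}.npz",A=P[1],e=P[2])
    print(tag,read_time_s(),read_q().round(2) if hasattr(read_q(),'round') else read_q(), read_tool_pos())
    for k,z in names.items():
        for m in masks_of(k,"wrist")[:3]:
            v,u=np.nonzero(m["pixels"])
            if len(u)<3: continue
            r=cv2.minAreaRect(back(P,np.c_[u,v],z)[:,:2].astype(np.float32))
            print(k,round(m["conf"],2),"ext",np.round(m["extent"]),"xy",back(P,[u.mean(),v.mean()],z)[0,:2].round(4),"rect",np.round(r[0],4),np.round(r[1],3),round(r[2],1))
    np.savez
look("w_tr",(.541,-.187),0,dict(shaft_mid=.056,spool_mid=.052,plug_mid=.048,bush_mid=.046,cup_shaft=.02,cup_spool=.02,cup_plug=.02,cup_bush=.02,transit_rack=.008))
look("w_me",(.543,.20),.79,dict(measuring_rack=.013))
E
```

```text
w_tr 3.7083 [-0.53  0.05  1.75 -0.    1.34 -0.53] [ 0.54085099 -0.18750253  0.19990908]
shaft_mid 0.95 ext [272. 140. 295. 174.] xy [ 0.5419 -0.1559] rect [ 0.5417 -0.1568] [0.03  0.022] 89.9
spool_mid 0.56 ext [275.  80. 301. 106.] xy [ 0.5452 -0.0983] rect [ 0.545  -0.0982] [0.024 0.024] 89.9
plug_mid 0.8 ext [167. 205. 211. 253.] xy [ 0.4462 -0.2281] rect [ 0.4433 -0.229 ] [0.056 0.031] 43.0
plug_mid 0.75 ext [272. 240. 298. 289.] xy [ 0.542  -0.2704] rect [ 0.5416 -0.2729] [0.055 0.029] 89.9
plug_mid 0.69 ext [201. 275. 233. 329.] xy [ 0.4691 -0.3131] rect [ 0.4679 -0.3161] [0.067 0.03 ] 70.2
bush_mid 0.65 ext [261. 191. 300. 243.] xy [ 0.5414 -0.2191] rect [ 0.5411 -0.2187] [0.053 0.037] 89.9
cup_shaft 0.82 ext [262. 129. 307. 175.] xy [ 0.5433 -0.1542] rect [ 0.5434 -0.1571] [0.046 0.044] 89.0
cup_shaft 0.61 ext [264.  73. 306. 119.] xy [ 0.5433 -0.1017] rect [ 0.5444 -0.1001] [0.044 0.044] 89.9
cup_spool 0.92 ext [262.  76. 304. 120.] xy [ 0.5433 -0.1011] rect [ 0.5445 -0.1004] [0.044 0.044] 43.0
cup_spool 0.17 ext [263. 238. 304. 270.] xy [ 0.5384 -0.2701] rect [ 0.5411 -0.2722] [0.038 0.043] 89.9
cup_plug 0.78 ext [261. 237. 300. 270.] xy [ 0.5402 -0.2684] rect [ 0.5411 -0.2714] [0.043 0.037] 0.8
cup_bush 0.6 ext [262. 185. 301. 216.] xy [ 0.5435 -0.2042] rect [ 0.5428 -0.2073] [0.033 0.044] 86.5
transit_rack 0.83 ext [257.  65. 312. 305.] xy [ 0.5421 -0.1718] rect [ 0.5421 -0.2044] [0.275 0.056] 88.9
w_me 5.85 [ 0.16  0.07  1.73 -0.    1.34 -0.63] [0.54329726 0.19922113 0.19999188]
measuring_rack 0.93 ext [251.  39. 316. 288.] xy [0.5359 0.2106] rect [0.5418 0.2051] [0.066 0.269] 47.4
```

View pics/w_tr.png

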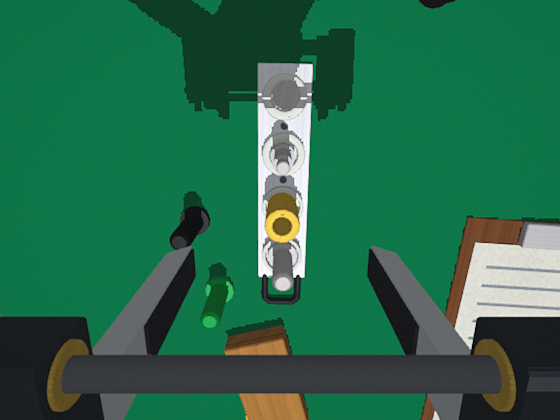

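View pics/w_me.png

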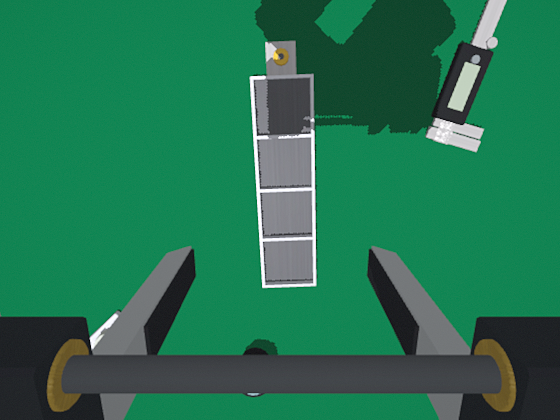

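The only steel plug stands in the rack, at wrist px (282,265). The black (190,225) and green (216,300) ones stand off it. I will confirm with a crop and compute the bays from the pallet's corners.

```bash
python3 - <<'E'
from h import *
im=cv2.imread("pics/w_tr.png")[55:335,150:340];cv2.imwrite("pics/crop.png",cv2.resize(im,None,fx=2.1,fy=2.1,interpolation=cv2.INTER_CUBIC))
d=np.load("w_me.npz");P=(calibration("wrist"),d["A"],d["e"])
im=cv2.imread("pics/w_me.png").astype(int)
w=((im.min(2)>200)*255).astype(np.uint8);w[:70]=0;w[295:]=0;w[:,:245]=0;w[:,325:]=0
v,u=np.nonzero(w);p=back(P,np.c_[u,v],.013)[:,:2].astype(np.float32)
print(cv2.minAreaRect(p))
d=np.load("w_tr.npz");P=(calibration("wrist"),d["A"],d["e"])
print(back(P,[[257.5,63.5],[313,63.5],[304,277],[261,277]],.008))
E
```

```text
((0.553585410118103, 0.19479775428771973), (0.06428811699151993, 0.23742341995239258), 47.3467903137207)
[[ 0.51770376 -0.06824426  0.008     ]
 [ 0.57370993 -0.06833365  0.008     ]
 [ 0.56857927 -0.30656418  0.008     ]
 [ 0.51706098 -0.30645858  0.008     ]]
```

View pics/crop.png

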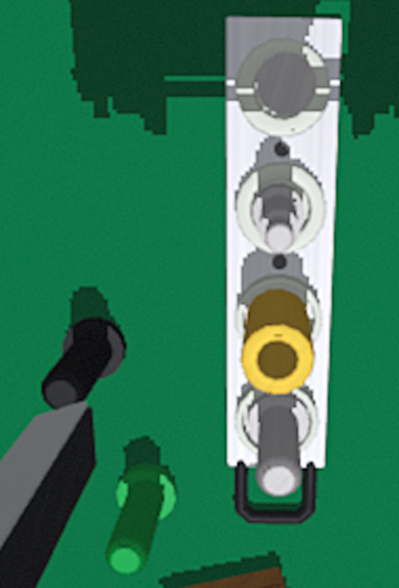

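The crop confirms it: from the handle, steel plug, brass bush, shaft, spool. I'll do the plug first.

```bash
cat > pp.py <<'E'
from h import *
CT=np.array([.5425,-.1866]);UT=np.array([.019,.9998])
CM=np.array([.5536,.1948]);a=np.radians(47.35-90);UM=np.array([np.cos(a),np.sin(a)])
OFF=[-.087,-.029,.029,.087]; GH=[.040,.040,.043,.040]
YT,YM=-.019,np.radians(47.35)
def do(i):
    s=CT+OFF[i]*UT; g=CM+OFF[i]*UM; zt=.012+GH[i]-grasp_offset; zm=.005+GH[i]-grasp_offset
    reach([*s,.17],down(YT))
    print("pick hit",move_linear([*s,zt],vel=.12,max_force=10)); 
    close_gripper(); print("width",read_width()*94,"f",read_finger_force(),read_force())
    move_linear([*s,zt+.03],vel=.06); move_linear([*s,.17],vel=.2)
    print("lifted width",read_width()*94)
    reach([*g,.17],down(YM))
    move_linear([*g,zm+.012],vel=.12); dwell(.3)
    print("touch",move_linear([*g,zm-.004],vel=.015,max_force=4),"dz",read_tool_pos()[2]-zm,read_force())
    open_gripper(); dwell(.2); move_linear([*g,.17],vel=.15); print("t",read_time_s())
E
python3 - <<'E'
from pp import *
do(0)
cv2.imwrite("pics/after1.png",np.vstack([cv2.resize(camera(n)[s][:,:,::-1],(560,300)) for n,s in(("top",np.s_[150:300,140:420]),("wrist",np.s_[0:300,0:560]))]))
E
```

```text
pick hit False
width 21.189354962418193 f 29.949273299980632 [ 0.81511286 -0.85831416  0.15858072]
lifted width 21.24441132276802
touch True dz -0.00015695458367292678 [0.1178174  0.29515605 4.59436565]
t 18.1167
```

View pics/after1.png

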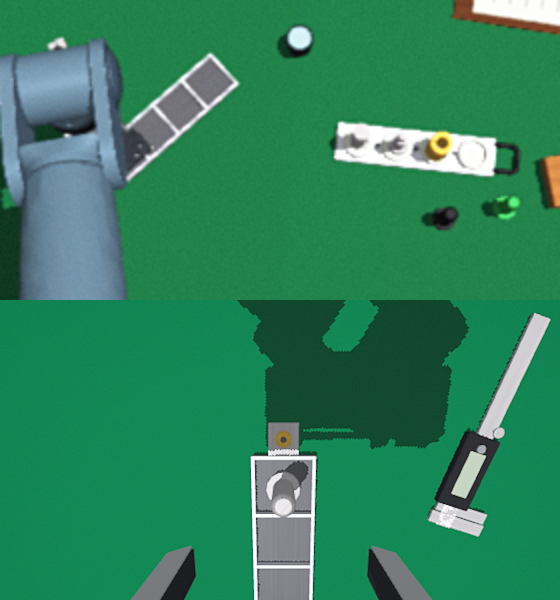

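The plug stands upright in the middle of the tongue-end bay (wrist panel px (283,490)), and its transit cup is empty. Now the other three.

```bash
python3 - <<'E'
from pp import *
for i in(1,2,3): do(i)
reach([.50,.05,.25],down(.8)); dwell(.2)
q=read_q(); q=np.array(q); q[0]=-1.2; move_j(q); dwell(.3)
cv2.imwrite("pics/end.png",np.vstack([cv2.resize(camera(n)[s][:,:,::-1],(560,300),interpolation=cv2.INTER_CUBIC) for n,s in(("top",np.s_[165:255,100:268]),("side",np.s_[110:222,180:390]))]))
P=pose("top")
for k,z in dict(shaft_mid=.049,spool_mid=.045,plug_mid=.041,bush_mid=.039).items():
    for m in masks_of(k,"top")[:3]:
        v,u=np.nonzero(m["pixels"]);x=back(P,[u.mean(),v.mean()],z)[0,:2]-CM
        print(k,round(m["conf"],2),"rack xy",round(x@UM,3),round(x@[-UM[1],UM[0]],3))
print(read_time_s())
E
```

```text
pick hit False
width 34.09349821211677 f 29.999015014618635 [-1.25722631  0.37418978  1.56133259]
lifted width 34.19356172429071
touch True dz -7.360444200802882e-05 [-1.21470084  0.34646694  6.24156984]
t 29.7833
pick hit False
width 17.623749832512573 f 29.98166799545288 [ 0.03168552 -1.09707235 -0.89421188]
lifted width 17.508063402408144
touch True dz -0.00010217073352512471 [ 0.53482468 -0.16326976  5.3042592 ]
t 41.0167
pick hit False
width 23.517590030494112 f 30.000434517860413 [0.12842109 0.72470976 0.50638533]
lifted width 23.442894921986433
touch True dz 7.375675566027168e-06 [-0.86869703  0.96462059  4.37752935]
t 51.575
shaft_mid 0.39 rack xy 0.031 -0.006
spool_mid 0.59 rack xy 0.09 -0.0
plug_mid 0.69 rack xy -0.009 -0.011
plug_mid 0.61 rack xy 0.208 -0.394
bush_mid 0.64 rack xy -0.025 -0.001
54.9417
```

View pics/end.png

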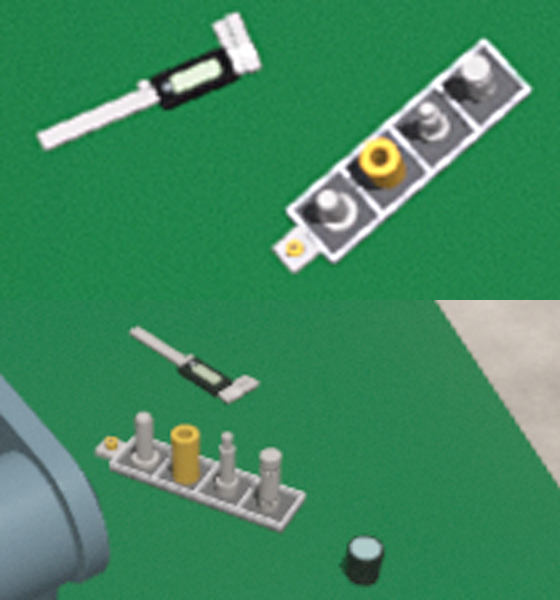

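All four parts stand upright in their bays: from the tongue (side panel px (111,443)), plug (145,440), bush (185,455), shaft (228,465), spool (269,480). The caliper and loupe are where they were.

```bash
python3 -c "
from plant import *
print(close_job(),read_time_s())"
```

```text
the job is handed in; nothing more can be done
the job is handed in; nothing more can be done
```

The job is handed in: plug, bush, shaft and spool stand upright in the measuring rack's bays, in that order from the tongue, finished at about 55 s of the 128 s allowed.

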